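# Set a torch cradle to its mark and lay the torch in it

## Task

On the jeweller's bench, screw the brass cradle of the torch stand clockwise (seen from above) until its red nose points at the white mark on the base and stays there once you let go; it springs back a little when released, so check it, but never force it far past the mark or bend the slender post. Then lay the blue pen torch gently in the cradle's two forks, centred, with its nozzle out over the red nose. Leave the caliper, the file and the pot of burs where they are.

Things in the scene. Friction and masses are not known exactly. Their poses are not given: they have to be found in the camera images.
- cradle_bar (a point): Grip point of the brass cradle, on its turning axis, 10 mm below the top of its straight bar (64 mm long, 14 wide, 24 high). Pinch the bar across its width from above, midway between the two forks: 46 mm of clear bar; the forks rise 23 mm above the bar and reach 17 mm either side. About 50 mm of clear space below the bar beside the post. x runs along the bar to the red nose, z up.
- cradle: The cradle on its right-hand thread: clockwise from above screws it down 1.5 mm per rad. At the start the mark lies 1.0 to 2.8 rad clockwise of the nose (two or three grips). The thread stiffens as it goes (to 0.25-0.45 N m at the mark), meets no stop near the mark and stays where it is left. Origin on the axis at the stand's foot, up to 4 mm above the bench; x to the nose.
- stand: The stand, fixed to the bench. The cradle is springy on its thread, about 1.2 N m per rad of twist: let go near the mark after a clockwise turn, it springs back anticlockwise 0.15 to 0.35 rad, more where the thread is stiffer; after an anticlockwise turn, 0.02 to 0.2 rad the other way. Black round base 110 mm across, 30 mm high; origin under its centre, on the turning axis.
- nose (a point): End of the red pointer (8 mm wide, 6 mm high) at the front of the cradle bar, 50 mm from the turning axis, 4 mm below the bar's top; x points outward along the bar.
- mark (a point): Point on the white line (5 mm wide) on the grey ring that lies on the stand's base, 50 mm from the turning axis, 33 mm above the bench; the line goes on down the edge of the base. x points outward along the line. The ring does not turn. The nose has reached the mark when it stands straight above it.
- dial: The fixed grey index ring, 100 mm across, on the round black base (110 mm across, 30 mm high). Origin on the turning axis at bench height; x points to the white mark, z up.
- post_top (a point): On the slender brass post (10 mm across) 65 mm above the bench, below the thread. The post is springy sideways, about 5 N per mm; a side push over about 25 N bends it by over 5 mm and spoils it.
- cradle_seat (a point): Where the middle of the torch axis lies when the torch rests in the cradle: on the turning axis, 22 mm above the bar's top. The two forks are upward open Vs at 27 mm either side of it, 8 mm thick. x points toward the red nose, z up. Moves with the cradle.
- torch_mid (a point): Middle of the blue pen torch, on its axis: the place to grip it from above, across its width. A rigid round pen 18 mm across, 139 mm long (62 behind this point, 77 ahead), about 0.12 kg. At the start it lies level in two V supports of a fixed wooden rest, 36 mm either side of this point, axis 42 mm above the bench, 30 mm above the rest's foot plate. x points to the brass nozzle.
- torch_tip (a point): Tip of the torch's brass nozzle, 77 mm ahead of the middle of the torch.
- caliper: Blue and steel caliper, 190 mm long, 14 mm high, lying loose on the bench; leave alone. Origin under its beam's middle.
- file: Flat file with a blue handle, 223 mm long, 26 mm high, lying loose on the bench; leave alone. Origin on the bench under its middle.
- bur_pot: White pot of small burs, 54 mm across, 58 mm high with the burs, standing loose on the bench; leave alone. Origin at the centre of its underside.
Mind the look-alikes: they are no part of the job. Of the things shaped like the stand, the black one is meant.

How it is judged:
On the way, in this order (a step that is already met when the one before it is completed fails the run):
1. the red nose stands over the white mark with the cradle let go (horizontal distance between nose and mark below 0.0045 m and contact force between the fingers and cradle below 0.3 N), for 0.3 s.
2. the torch lies in both forks, nozzle to the nose, let go (x of torch_mid in the frame of cradle_seat between -0.012 and 0.012 m and y of torch_mid in the frame of cradle_seat between -0.006 and 0.006 m and z of torch_mid in the frame of cradle_seat between -0.006 and 0.006 m and x of torch_tip in the frame of cradle_seat above 0.05 m and contact force between torch and cradle above 0.2 N and contact force between the fingers and torch below 0.3 N), for 0.2 s.
At the end, for the whole second after the job is handed in: The cradle's red nose stands within 4.5 mm (about 5 degrees) of straight above the white mark; the torch lies in both forks, its middle within 12 mm along and 6 mm across and in height of the cradle's seat, nozzle on the nose's side; both are let go and at rest (all of step 1 and all of step 2 and linear speed of torch below 0.02 m/s); the robot touches nothing.
It fails at once if the cradle is forced more than 45 degrees clockwise past the mark (y of nose in the frame of dial below -0.0353 m).
It fails at once if the slender post is pushed over 5 mm sideways (about 25 N) (distance of post_top from where it was at the start of the episode above 0.005 m).
It fails at once if the torch is pressed or knocked into the cradle with over 25 N (contact force between torch and cradle above 25 N).
It fails at once if the caliper, file or bur pot is moved over 20 mm (distance of any of caliper, file, bur_pot from where it was at the start of the episode above 0.02 m).
It also fails if it takes over 72 s, if anything falls off the work surface, if the arm or the gripper's body presses on something with over 40 N, if the wrist force passes 120 N, or if a joint passes its speed limit or range.

## Robot

A 6-joint arm with a two-finger parallel gripper is mounted at the origin on the work surface. World frame = base frame: x ahead of the robot, y to its left, z up, the work surface at z = 0. Lengths are in m, angles in rad, forces in N, time in s.
With the tool pointing down it reaches from about 0.425 to 0.95 m from the base axis. Payload 14.7 kg.
Tool frame: the origin (TCP) lies midway between the tips of the shut fingers; the grasp point (between the pads) lies 19 mm behind it (r.hold_point_z is the distance from the TCP to the grasp point, in m); z points along the fingers, y is the direction in which the jaws open and shut (so a half turn about z gives the same grasp; the last joint's range is limited). The gripper opens to 85 mm and grips with 20 to 120 N. Pads are 22 mm wide; open, the fingers measure 114 mm over their backs; the gripper's body (76 mm by 85 mm) begins 54 mm behind the grasp point. The pads swing forward as they close: fully open they stand 13 mm farther back than shut.
Start: joints at [1.132, 0.48, 1.596, -0, 1.065, -0.047], TCP at [0.248, 0.601, 0.231] pointing down, gripper open.
Joint ranges: [-2.75, 2.75], [-0.82, 2.05], [0.23, 2.67], [-1.56, 4.7], [0.09, 2.69], [-2.92, 2.92]. Speed limits (rad/s): [1.89, 1.89, 2.39, 3.01, 3.01, 3.01].

## Interface

Orientations are given as a 3x3 rotation matrix whose columns are the frame's x, y, z axes.
In Python, from cell import r gives the robot as it stands.
- The arm moves only by the tool arm_command, never from a script. Its argument "commands" is a list of rows, each a list of 3 entries, a list of its own where there are three numbers: the shift along the world's x, y, z in units of 0.25 m (1.0 is 0.25 m), then the turn, a rotation vector about the world's x, y, z in units of 30 degrees (1.0 is 30 degrees), then the opening, from -1 (shut) to 1 (fully open). In form: [[[dx, dy, dz], [wx, wy, wz], fingers], ...]. A call has 1 to 5 rows; each row is the pose to reach, as a shift and turn from the pose commanded when the call began; what a row does not reach only later rows make up. A row lasts 1/8 s, in which the tool goes at most 62.5 mm and 10.7 degrees, less where a joint would pass 70% of its speed; a pose out of reach is approached as far as the arm can. A call with a number of a shift or a turn outside -1 to 1 is refused whole. A call with a gripper value outside its range is refused whole. The fingers move at their own pace and stop on an object; the grip force is fixed at half the most. Time passes only in rows, so rows that repeat a pose let the fingers close. It gives the time, the measured TCP pose, the force and the opening at its end, in the units of the state.
- r.read_state(): the state, without advancing time (a new reading comes with each control period).
- r.capture(name): name is "scene" or "top" or "wrist"; returns a dict with "image" (400x640x3 uint8, blue, green, red), "range_z" (400x640 float32, m along the optical axis (not along the pixel's ray), 0 where there is no reading), "K" (3x3 intrinsics, pixels), "world_from_camera" (4x4, takes a point from camera to world coordinates). Camera axes: x right, y down, z forward; pixel columns grow to the right and rows downward; lengths in m; the calibration is good to about 2 mm. A picture is of the moment at which its call begins.
- r.sign_off(): hands the job in, once; it reports no verdict.
The state is a dict: "clock": time; "joint_positions": joint angles; "joint_velocities": joint speeds; "effort": joint torques, N m; "eef_pos": TCP position; "tool_rot": TCP orientation; "ft_force": force on the tool from outside, world axes, zero at the start; "moment": the same for the moment, N m; "gripper_width": finger opening in m.
Only numpy, scipy, OpenCV 4.12 (cv2) and the standard library are available. Lean on these libraries where they do the work, as an engineer would, in place of code of your own. Each camera call takes 0.05 s, during which the arm holds its last target. There are 200 camera calls.

## Working session

There is one attempt and no reset: what is moved stays moved. The work goes in short steps, Python scripts to look and compute and a tool call to move; the robot and the scene stay as the last step left them, time stands still between calls to the robot, and variables do not carry over. Pictures are saved under pics/ and viewed, about 8 in all and at most 12, crops included, and the job is handed in when it is done.

Besides the shell and the picture viewer there is one more tool, called after "Emit:" as name(argument=value, ...), one argument or row to a line, values as JSON. arm_command: Moves the arm, as the interface text tells. Shifts and turns lie within -1 to 1; 1 stands for 0.25 m of shift or 30 degrees of turn. Its arguments: {"type":"object","properties":{"commands":{"type":"array","items":{"type":"array"}}},"required":["commands"]}

```bash
mkdir -p pics; cat > h.py <<'E'
import numpy as np, cv2
from cell import r
def cap(n,save=None):
    c=r.capture(n)
    if save: cv2.imwrite('pics/'+save,c['image'])
    return c
def pts(c):
    z=c['range_z'];K=c['K'];v,u=np.mgrid[:z.shape[0],:z.shape[1]]
    P=np.stack([(u-K[0,2])/K[0,0]*z,(v-K[1,2])/K[1,1]*z,z],-1)
    T=c['world_from_camera'];return P@T[:3,:3].T+T[:3,3]
def ray(c,u,v,h):
    K=c['K'];T=c['world_from_camera'];d=T[:3,:3]@np.array([(u-K[0,2])/K[0,0],(v-K[1,2])/K[1,1],1]);o=T[:3,3]
    return o+d*(h-o[2])/d[2]
def proj(c,p):
    T=c['world_from_camera'];q=T[:3,:3].T@(np.asarray(p)-T[:3,3]);q=c['K']@q;return q[:2]/q[2]
E
python3 - <<'E'
from h import *
for n in ('scene','top'):
    c=cap(n,n+'0.png'); print(n,c['K'][0,0],c['world_from_camera'].round(3).tolist())
s=r.read_state();print(s['clock'],s['eef_pos'],s['tool_rot'],s['gripper_width'],r.hold_point_z)
E
```

```text
scene 419.87548643781685 [[-0.868, 0.295, -0.399, 0.949], [0.496, 0.545, -0.676, 0.692], [0.018, -0.785, -0.619, 0.78], [0.0, 0.0, 0.0, 1.0]]
top 468.5503945511899 [[-0.016, -0.999, 0.05, 0.456], [-1.0, 0.016, -0.003, -0.027], [0.002, -0.05, -0.999, 1.235], [0.0, 0.0, 0.0, 1.0]]
0.1 [0.24801221 0.60039376 0.23070918] [[-9.24228190e-01  3.81840256e-01 -5.20913787e-04]
 [ 3.81840602e-01  9.24227607e-01 -1.04197001e-03]
 [ 8.35768086e-05 -1.16192409e-03 -9.99999321e-01]] 0.08513476133398853 0.0187
```

View pics/scene0.png

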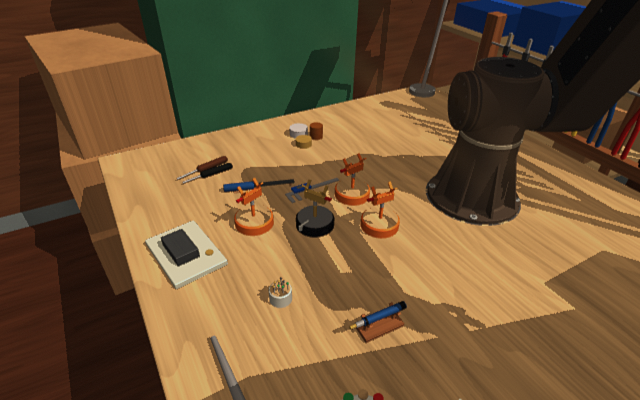

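View pics/top0.png

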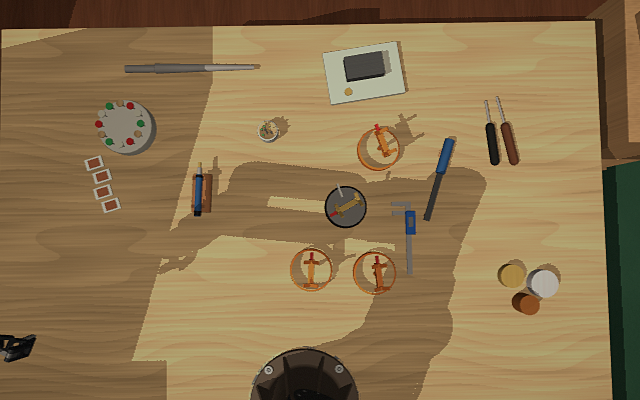

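The stand is at top (346,206) with the red nose at about (332,215) and the white line at about (339,190). The torch is at (199,190) with its nozzle up (+x). The orange stands around it are decoys. Next I'll measure from a close crop.

```bash
python3 - <<'E'
from h import *
c=cap('top');im=c['image'];P=pts(c)
a=cv2.resize(im[170:245,305:390],None,fx=6,fy=6,interpolation=cv2.INTER_CUBIC)
b=cv2.resize(im[150:225,175:225],None,fx=6,fy=6,interpolation=cv2.INTER_CUBIC)
cv2.imwrite('pics/crop0.png',np.hstack([a,b]))
hsv=cv2.cvtColor(im,cv2.COLOR_BGR2HSV)
g=np.zeros(im.shape[:2],bool);g[170:245,305:390]=1
# base top: depth near 0.03
m=g&(abs(P[...,2]-.031)<.006); (x,y),rad=cv2.minEnclosingCircle(np.argwhere(m)[:,::-1].astype(np.float32)); print('ring',x,y,rad,ray(c,x,y,.031))
print('heights',np.percentile(P[g][:,2],[50,90,99,99.9]))
red=g&((hsv[...,0]<6)|(hsv[...,0]>174))&(hsv[...,1]>150)&(hsv[...,2]>60)
print('red',np.argwhere(red)[:,::-1].tolist()[:30],P[red].mean(0))
wh=g&(hsv[...,1]<60)&(hsv[...,2]>130);q=np.argwhere(wh)[:,::-1];print('white',len(q),q.mean(0),ray(c,*q.mean(0),.033),q.tolist()[:40])
hi=g&(P[...,2]>.07);print('hi',hi.sum(),P[hi].mean(0))
g2=np.zeros(im.shape[:2],bool);g2[150:225,175:225]=1
t=g2&(P[...,2]>.038);q=P[t];print('torch',len(q),q.mean(0),q[:,:2].min(0),q[:,:2].max(0),np.percentile(q[:,2],90))
u,s,v=np.linalg.svd((q-q.mean(0))[:,:2],full_matrices=False);print(v)
E
```

```text
ring 344.8355407714844 204.7347412109375 22.78439712524414 [ 0.51178418 -0.11174945  0.031     ]
heights [5.37188205e-04 3.24368539e-02 1.34830567e-01 1.23464668e+00]
red [[334, 211], [335, 211], [333, 212], [334, 212], [335, 212], [336, 212], [331, 213], [332, 213], [333, 213], [334, 213], [335, 213], [336, 213], [330, 214], [331, 214], [332, 214], [333, 214], [334, 214], [335, 214], [330, 215], [331, 215], [332, 215], [333, 215], [330, 216], [331, 216]] [ 0.48762797 -0.07738658  0.1051159 ]
white 22 [339.5        190.04545455] [ 0.54972157 -0.09861218  0.033     ] [[337, 184], [338, 184], [337, 185], [338, 185], [338, 186], [338, 187], [339, 187], [339, 188], [338, 189], [339, 189], [339, 190], [340, 190], [340, 191], [340, 192], [341, 192], [340, 193], [341, 193], [341, 194], [341, 195], [342, 195], [341, 196], [342, 196]]
hi 286 [ 0.49956951 -0.10039163  0.24874106]
torch 410 [0.54913986 0.25239951 0.08223932] [ 0.45568311 -0.0271743 ] [0.62621519 0.28171419] 0.05252022013685653
[[ 0.52412655  0.85164039]
 [-0.85164039  0.52412655]]
```

View pics/crop0.png

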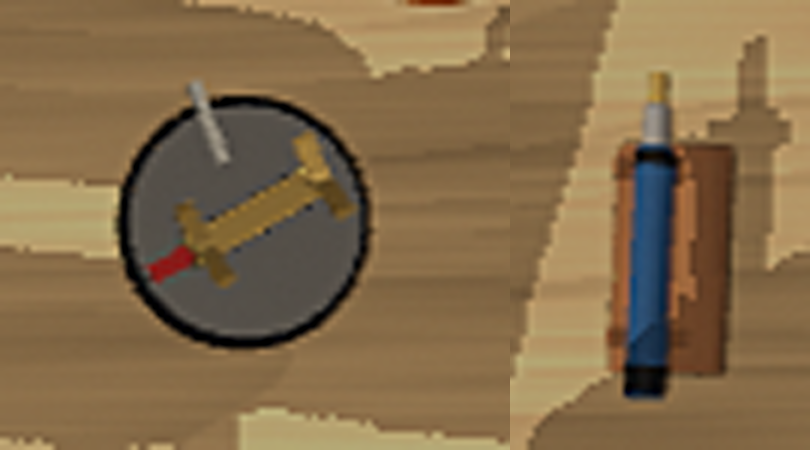

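The mark is at about 20° and the nose at about 119°, so it needs roughly 1.7 rad clockwise. Moving above the stand for a close look.

Emit:
arm_command(
  commands=[
    [[0.17,-0.48,0.1],[0,0,-0.21],1],
    [[0.34,-0.95,0.2],[0,0,-0.43],1],
    [[0.34,-0.95,0.2],[0,0,-0.43],1],
    [[0.34,-0.95,0.2],[0,0,-0.43],1],
    [[0.34,-0.95,0.2],[0,0,-0.43],1],
  ],
)

```text
clock: 0.78
eef_pos: [0.3341, 0.3604, 0.2821]
tool_rot: [[-0.814, 0.581, 0.001], [0.581, 0.814, 0.0], [-0.001, 0.0, -1.0]]
ft_force: [-0.2, 0.6, -0.5]
gripper_width: 0.0855
```

Emit:
arm_command(
  commands=[
    [[0.17,-0.48,0],[0,0,-0.21],1],
    [[0.34,-0.95,0],[0,0,-0.43],1],
    [[0.34,-0.95,0],[0,0,-0.43],1],
    [[0.34,-0.95,0],[0,0,-0.43],1],
    [[0.34,-0.95,0],[0,0,-0.43],1],
  ],
)

```text
clock: 1.4
eef_pos: [0.4194, 0.1227, 0.2812]
tool_rot: [[-0.662, 0.749, 0.0], [0.749, 0.662, -0.0], [-0.001, -0.0, -1.0]]
ft_force: [-0.1, 1.4, 0.1]
gripper_width: 0.0856
```

Emit:
arm_command(
  commands=[
    [[0.17,-0.48,0],[0,0,-0.21],1],
    [[0.34,-0.95,0],[0,0,-0.43],1],
    [[0.34,-0.95,0],[0,0,-0.43],1],
    [[0.34,-0.95,0],[0,0,-0.43],1],
    [[0.34,-0.95,0],[0,0,-0.43],1],
  ],
)

```text
clock: 2.02
eef_pos: [0.5047, -0.1141, 0.2808]
tool_rot: [[-0.48, 0.877, 0.0], [0.877, 0.48, -0.0], [-0.0, 0.0, -1.0]]
ft_force: [-0.0, -0.1, -0.1]
gripper_width: 0.085
```

```bash
python3 - <<'E'
from h import *
c=cap('wrist','w1.png');np.save('w1.npy',c,allow_pickle=True);print(c['K'][0,0],c['world_from_camera'].round(3).tolist())
s=r.read_state();print(s['clock'],s['eef_pos'],s['tool_rot'].round(3).tolist(),s['joint_positions'])
P=pts(c);z=c['range_z']>0
b=z&(P[...,2]>.06)&(P[...,2]<.15)&(np.hypot(P[...,0]-.506,P[...,1]+.115)<.07)
q=P[b];print(len(q),q.mean(0),np.percentile(q[:,2],[5,25,50,75,95]))
E
```

```text
311.946702977032 [[0.877, 0.463, 0.127, 0.473], [0.481, -0.846, -0.231, -0.055], [0.001, 0.264, -0.965, 0.422], [0.0, 0.0, 0.0, 1.0]]
2.075 [ 0.50385602 -0.11246814  0.28068314] [[-0.481, 0.877, -0.001], [0.877, 0.481, 0.0], [0.001, -0.0, -1.0]] [-2.78489205e-01  2.41461889e-01  1.83728591e+00  2.36275644e-04
  1.06359778e+00 -7.80107988e-01]
1519 [ 0.50311323 -0.10969555  0.11957272] [0.10995236 0.11117613 0.11256785 0.12904353 0.13520895]
```

View pics/w1.png

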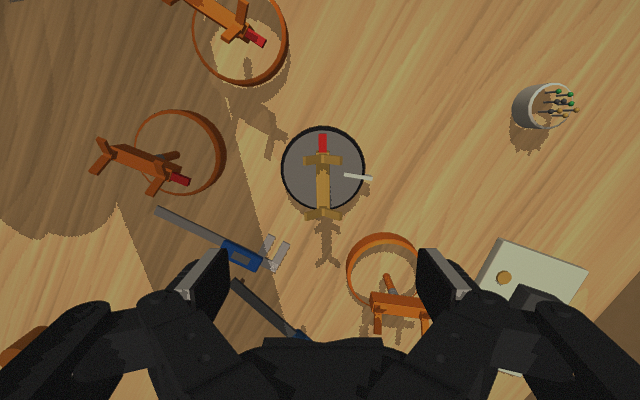

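```bash
cat >> h.py <<'E'
def measure(n,C0=(.506,-.115),save=None):
    c=cap(n,save);P=pts(c);im=c['image'];h=cv2.cvtColor(im,cv2.COLOR_BGR2HSV).astype(int)
    ok=(c['range_z']>0)&(np.hypot(P[...,0]-C0[0],P[...,1]-C0[1])<.075)
    H,S,V=h[...,0],h[...,1],h[...,2]
    red=ok&((H<6)|(H>174))&(S>170)&(V>60)&(P[...,2]>.08)
    # disc: fit circle to the outline of the 30 mm step
    d=(ok&(P[...,2]>.024)&(P[...,2]<.15)&(P[...,2]<.04)).astype(np.uint8)
    cs=max(cv2.findContours(d,cv2.RETR_EXTERNAL,cv2.CHAIN_APPROX_NONE)[0],key=cv2.contourArea)[:,0]
    e=np.array([ray(c,u,v,.030)[:2] for u,v in cs]);rr=np.hypot(*(e-C0).T);e=e[(rr>.045)&(rr<.065)]
    from scipy.optimize import least_squares
    f=least_squares(lambda p:np.hypot(*(e-p[:2]).T)-p[2],[*C0,.055],loss='soft_l1',f_scale=.001).x
    w=ok&(S<50)&(V>120)&(P[...,2]>.02)&(P[...,2]<.045);W=P[w][:,:2]
    W=np.array([ray(c,u,v,.033)[:2] for v,u in np.argwhere(w)]); W=W[np.hypot(*(W-f[:2]).T)<.053]
    b=ok&(P[...,2]>.09)&(H>12)&(H<32)&(S>60)
    B=P[b];top=np.median(B[np.hypot(*(B[:,:2]-f[:2]).T)<.017][:,2]) if b.any() else np.nan
    bar=B[abs(B[:,2]-top)<.004];bar=bar[np.hypot(*(bar[:,:2]-f[:2]).T)<.02]
    R=P[red];a=lambda p:np.degrees(np.arctan2(*(p-f[:2])[::-1]))
    v=np.linalg.svd((bar-bar.mean(0))[:,:2],full_matrices=False)[2][0]
    hp=B[B[:,2]>top+.008].mean(0)
    print(n,'disc',f.round(4),'n',len(e),'bartop',top.round(4),'barmid',bar.mean(0)[:2].round(4),'bardir%180',round(np.degrees(np.arctan2(v[1],v[0]))%180,1),'forks',hp.round(4))
    if len(R):
        rm=R.mean(0);rd=rm[:2]-hp[:2]
        print(' nose',len(R),rm.round(4),'ang from disc',a(rm[:2]).round(1),'from forks',np.degrees(np.arctan2(rd[1],rd[0])).round(1),'ang from bar',a(rm[:2]-bar.mean(0)[:2]+f[:2]).round(1))
    if len(W): print(' mark',len(W),W.mean(0).round(4),'ang',a(W.mean(0)).round(1))
    return c
E
python3 - <<'E'
from h import *
measure('wrist');measure('top')
E
```

```text
wrist disc [ 0.5052 -0.1129  0.053 ] n 263 bartop 0.1117 barmid [ 0.5048 -0.1128] bardir%180 118.9 forks [ 0.4987 -0.1104  0.2645]
 nose 145 [ 0.4855 -0.0778  0.1103] ang from disc 119.4 from forks 112.0 ang from bar 118.9
 mark 90 [ 0.543  -0.1005] ang 18.2
top disc [ 0.495  -0.1112  0.0411] n 32 bartop 0.7021 barmid [ 0.497  -0.1119] bardir%180 73.7 forks [ 0.4828 -0.1184  0.7241]
 mark 106 [ 0.4684 -0.102 ] ang 160.8
```

Emit:
arm_command(
  commands=[
    [[0.003,-0.002,-0.25],[0,0,0],1],
    [[0.003,-0.002,-0.5],[0,0,0],1],
    [[0.003,-0.002,-0.7],[0,0,0],1],
    [[0.003,-0.002,-0.79],[0,0,0],1],
    [[0.003,-0.002,-0.79],[0,0,0],1],
  ],
)

```text
clock: 2.8
eef_pos: [0.5027, -0.1102, 0.0826]
tool_rot: [[-0.484, 0.875, -0.003], [0.875, 0.484, 0.001], [0.002, -0.002, -1.0]]
ft_force: [-0.0, -0.5, 0.7]
gripper_width: 0.0852
```

```bash
python3 - <<'E'
from h import *
s=r.read_state();print(s['clock'],s['eef_pos'],s['ft_force'],s['moment'])
E
```

```text
2.8 [ 0.50273534 -0.11018308  0.08263682] [-5.31612901e-04 -4.94933585e-01  7.35401272e-01] [-0.008491    0.01198036  0.03500434]
```

Emit:
arm_command(
  commands=[
    [[0,0,0],[0,0,0],-1],
    [[0,0,0],[0,0,0],-1],
    [[0,0,0],[0,0,0],-1],
    [[0,0,0],[0,0,0],-1],
    [[0,0,0],[0,0,0],-1],
  ],
)

```text
clock: 3.42
eef_pos: [0.5042, -0.1124, 0.0842]
tool_rot: [[-0.482, 0.876, 0.001], [0.876, 0.482, -0.0], [-0.001, 0.0, -1.0]]
ft_force: [-1.1, -0.1, 7.8]
gripper_width: 0.013
```

Emit:
arm_command(
  commands=[
    [[0,0,-0.001],[0,0,-0.3],-1],
    [[0,0,-0.002],[0,0,-0.6],-1],
    [[0,0,-0.003],[0,0,-0.92],-1],
    [[0,0,-0.003],[0,0,-0.92],-1],
  ],
)

```text
clock: 3.92
eef_pos: [0.5047, -0.1125, 0.0836]
tool_rot: [[-0.019, 1.0, 0.002], [1.0, 0.019, -0.0], [-0.0, 0.002, -1.0]]
ft_force: [1.0, 0.6, 7.2]
gripper_width: 0.0133
```

Emit:
arm_command(
  commands=[
    [[0,0,-0.001],[0,0,-0.3],-1],
    [[0,0,-0.002],[0,0,-0.6],-1],
    [[0,0,-0.003],[0,0,-0.92],-1],
    [[0,0,-0.003],[0,0,-0.92],-1],
  ],
)

```text
clock: 4.42
eef_pos: [0.5052, -0.1126, 0.083]
tool_rot: [[0.446, 0.895, 0.002], [0.895, -0.446, -0.001], [0.001, 0.003, -1.0]]
ft_force: [3.2, 0.7, 7.9]
gripper_width: 0.0129
```

```bash
python3 - <<'E'
from h import *
s=r.read_state();print(s['clock'],s['eef_pos'],s['ft_force'],s['moment'],s['joint_positions'])
measure('wrist',save='w2.png')
E
```

```text
4.425 [ 0.5051958  -0.11264598  0.08299109] [3.19625433 0.67863012 7.94486988] [ 0.03813246 -0.47739461  0.17733863] [-2.77979467e-01  5.07277562e-01  2.03049592e+00  5.09271284e-05
  6.01232513e-01  1.84718565e-01]
wrist disc [ 0.5065 -0.1117  0.0523] n 410 bartop 0.11 barmid [ 0.505  -0.1127] bardir%180 63.8 forks [ 0.5156 -0.0927  0.1341]
 nose 995 [ 0.5228 -0.0767  0.1089] ang from disc 65.1 from forks 65.9 ang from bar 63.7
 mark 377 [ 0.544  -0.0998] ang 17.6
```

Emit:
arm_command(
  commands=[
    [[0,0,-0.001],[0,0,-0.3],-1],
    [[0,0,-0.002],[0,0,-0.6],-1],
    [[0,0,-0.003],[0,0,-0.93],-1],
    [[0,0,-0.003],[0,0,-0.93],-1],
  ],
)

```text
clock: 4.97
eef_pos: [0.5056, -0.1129, 0.0823]
tool_rot: [[0.813, 0.582, 0.003], [0.582, -0.813, -0.001], [0.002, 0.003, -1.0]]
ft_force: [3.2, -1.6, 6.3]
gripper_width: 0.013
```

Emit:
arm_command(
  commands=[
    [[0,0,-0.001],[0,0,-0.3],-1],
    [[0,0,-0.002],[0,0,-0.6],-1],
    [[0,0,-0.003],[0,0,-0.93],-1],
    [[0,0,-0.003],[0,0,-0.93],-1],
  ],
)

```text
clock: 5.48
eef_pos: [0.5058, -0.1131, 0.0817]
tool_rot: [[0.991, 0.134, 0.004], [0.134, -0.991, -0.001], [0.003, 0.002, -1.0]]
ft_force: [3.2, -3.3, 7.3]
gripper_width: 0.0133
```

```bash
python3 - <<'E'
from h import *
s=r.read_state();print(s['clock'],s['eef_pos'],s['ft_force'],s['moment'],s['joint_positions'])
measure('wrist',save='w3.png')
E
```

```text
5.475 [ 0.50580272 -0.11309401  0.08169119] [ 3.20317547 -3.34236846  7.30199987] [-0.84506546 -0.71362435  0.26883551] [-2.78253117e-01  5.09663165e-01  2.03081093e+00 -5.35794548e-04
  5.97202368e-01  1.15867536e+00]
wrist disc [ 0.5078 -0.1136  0.0523] n 425 bartop 0.1086 barmid [ 0.5058 -0.1125] bardir%180 8.0 forks [ 0.5272 -0.1099  0.1344]
 nose 966 [ 0.5453 -0.107   0.1076] ang from disc 10.0 from forks 9.3 ang from bar 8.0
 mark 361 [ 0.5367 -0.0925] ang 36.0
```

Emit:
arm_command(
  commands=[
    [[0,0,0],[0,0,-0.1],-1],
    [[0,0,0],[0,0,-0.1],-1],
    [[0,0,0],[0,0,-0.1],1],
    [[0,0,0],[0,0,-0.1],1],
    [[0,0,0],[0,0,-0.1],1],
  ],
)

```text
clock: 6.15
eef_pos: [0.5036, -0.1122, 0.0807]
tool_rot: [[0.996, 0.085, -0.001], [0.085, -0.996, 0.0], [-0.001, -0.0, -1.0]]
ft_force: [0.7, -0.1, -0.8]
gripper_width: 0.067
```

Emit:
arm_command(
  commands=[
    [[0,0,0.1],[0,0,0],1],
    [[0,0,0.3],[0,0,0],1],
    [[0,0,0.55],[0,0,0],1],
    [[0,0,0.79],[0,0,0],1],
    [[0,0,0.79],[0,0,0],1],
  ],
)

```text
clock: 6.78
eef_pos: [0.506, -0.1128, 0.2827]
tool_rot: [[0.996, 0.085, 0.007], [0.085, -0.996, -0.002], [0.007, 0.003, -1.0]]
ft_force: [0.0, 0.3, -0.3]
gripper_width: 0.0854
```

```bash
python3 - <<'E'
from h import *
measure('wrist',save='w4.png')
s=r.read_state();print(s['clock'],s['eef_pos'],s['ft_force'],s['moment'])
E
```

```text
wrist disc [ 0.5068 -0.1139  0.0528] n 258 bartop 0.1091 barmid [ 0.5068 -0.1136] bardir%180 19.6 forks [ 0.5124 -0.1145  0.2895]
 nose 136 [ 0.544  -0.1002  0.1077] ang from disc 20.2 from forks 24.3 ang from bar 19.7
 mark 36 [ 0.5497 -0.0994] ang 18.7
6.825 [ 0.50473762 -0.11245598  0.28019062] [-1.46458256  0.16910613 -0.27160509] [ 0.04083707 -0.00514836 -0.04356106]
```

View pics/w4.png

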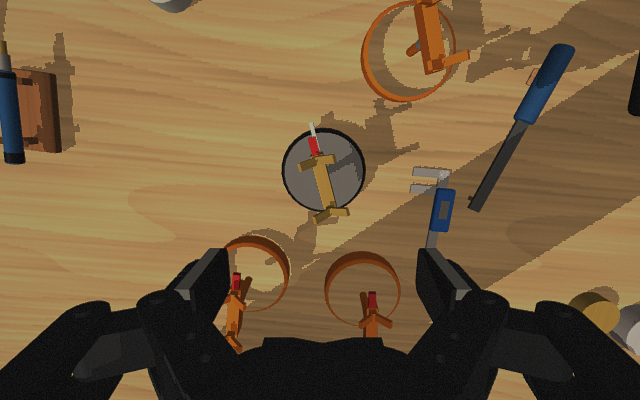

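The nose is at about 19.7° and the mark at about 18.2°, so it's off by roughly 1.3 mm with the cradle let go. Image w4 shows the red nose (314,145) lined up with the white line (312,128). Moving to the torch.

Emit:
arm_command(
  commands=[
    [[0.05,0.25,0],[0,0,-0.05],1],
    [[0.07,0.5,0],[0,0,-0.1],1],
    [[0.09,0.73,0],[0,0,-0.13],1],
    [[0.09,0.73,0],[0,0,-0.13],1],
  ],
)

```text
clock: 7.32
eef_pos: [0.5255, 0.0738, 0.2766]
tool_rot: [[1.0, 0.021, -0.003], [0.021, -1.0, 0.0], [-0.003, -0.001, -1.0]]
ft_force: [0.4, 0.2, 0.2]
gripper_width: 0.0853
```

Emit:
arm_command(
  commands=[
    [[0.05,0.25,0],[0,0,-0.05],1],
    [[0.07,0.5,0],[0,0,-0.1],1],
    [[0.09,0.73,0],[0,0,-0.13],1],
    [[0.09,0.73,0],[0,0,-0.13],1],
    [[0.09,0.73,0],[0,0,-0.13],1],
  ],
)

```text
clock: 7.95
eef_pos: [0.5483, 0.2518, 0.2769]
tool_rot: [[0.999, -0.051, -0.002], [-0.051, -0.999, -0.001], [-0.002, 0.001, -1.0]]
ft_force: [-0.0, -0.3, 0.7]
gripper_width: 0.0854
```

```bash
cat >> h.py <<'E'
def torch(c,C0,zlo=.03,zhi=.06,rmax=.11):
    P=pts(c);h=cv2.cvtColor(c['image'],cv2.COLOR_BGR2HSV).astype(int)
    ok=(c['range_z']>0)&(np.hypot(P[...,0]-C0[0],P[...,1]-C0[1])<rmax)&(P[...,2]>zlo)&(P[...,2]<zhi)
    bl=ok&(h[...,0]>95)&(h[...,0]<125)&(h[...,1]>120);q=P[bl];m=q.mean(0)
    v=np.linalg.svd((q-m)[:,:2],full_matrices=False)[2][0];v*=np.sign(v[0]);n=np.array([-v[1],v[0]])
    A=P[ok];l=(A[:,:2]-m[:2])@v;t=(A[:,:2]-m[:2])@n
    hi=np.percentile(q[:,2],90);k=(abs(t)<.008)
    L=(q[:,:2]-m[:2])@v;T=(q[:,:2]-m[:2])@n
    print('blue n',len(q),'mean',m.round(4),'dir',np.degrees(np.arctan2(v[1],v[0])).round(2),'top z',hi.round(4),'blue ext',np.percentile(L,[1,99]).round(4),'across',np.percentile(T,[2,98]).round(4),'all ext',np.sort(l[k])[[2,-3]].round(4))
    e=np.sort(l[k])[[2,-3]]
    for nm,s in (('tail',e[0]+.062),('tip',e[1]-.077)): print(' mid by',nm,(m[:2]+v*s).round(4))
E
python3 - <<'E'
from h import *
c=cap('wrist','w5.png');torch(c,(.55,.256))
s=r.read_state();print(s['clock'],s['eef_pos'],s['tool_rot'].round(3).tolist())
E
```

```text
blue n 933 mean [0.5439 0.2624 0.0478] dir -3.03 top z 0.0497 blue ext [-0.0552  0.0484] across [-0.0072  0.0077] all ext [-0.056  0.081]
 mid by tail [0.5499 0.262 ]
 mid by tip [0.5479 0.2622]
8.0 [0.54851378 0.25132085 0.27728708] [[0.999, -0.052, -0.002], [-0.052, -0.999, -0.001], [-0.002, 0.001, -1.0]]
```

View pics/w5.png

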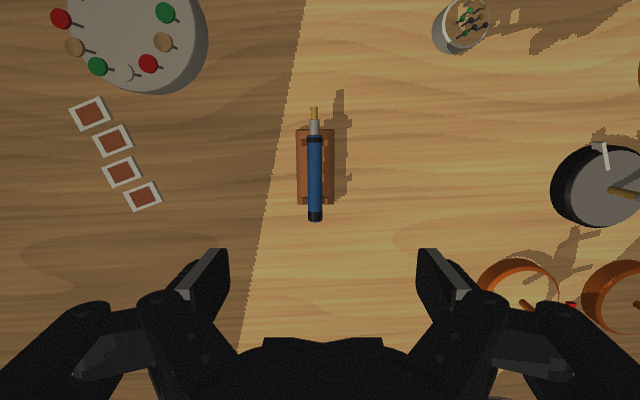

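Emit:
arm_command(
  commands=[
    [[0,0.043,-0.25],[0,0,0],1],
    [[0,0.043,-0.5],[0,0,0],1],
    [[0,0.043,-0.75],[0,0,0],1],
    [[0,0.043,-0.98],[0,0,0],1],
    [[0,0.043,-1],[0,0,0],1],
  ],
)

```text
clock: 8.62
eef_pos: [0.5463, 0.2608, 0.0249]
tool_rot: [[0.999, -0.053, -0.007], [-0.053, -0.999, -0.003], [-0.007, 0.003, -1.0]]
ft_force: [-0.5, -0.2, 0.5]
gripper_width: 0.0856
```

Emit:
arm_command(
  commands=[
    [[0,0,-0.01],[0,0,0],1],
    [[0,0,-0.01],[0,0,0],-1],
    [[0,0,-0.01],[0,0,0],-1],
    [[0,0,-0.01],[0,0,0],-1],
    [[0,0,-0.01],[0,0,0],-1],
  ],
)

```text
clock: 9.25
eef_pos: [0.549, 0.2618, 0.0265]
tool_rot: [[0.999, -0.05, -0.0], [-0.05, -0.999, -0.002], [-0.0, 0.002, -1.0]]
ft_force: [1.6, -14.9, 18.4]
gripper_width: 0.0165
```

Emit:
arm_command(
  commands=[
    [[0,0,0],[0,0,0],-1],
    [[0,0,0.15],[0,0,0],-1],
    [[0,0,0.4],[0,0,0],-1],
    [[0,0,0.65],[0,0,0],-1],
    [[0,0,0.65],[0,0,0],-1],
  ],
)

```text
clock: 9.88
eef_pos: [0.5515, 0.2647, 0.1936]
tool_rot: [[0.999, -0.051, 0.008], [-0.051, -0.999, 0.003], [0.008, -0.004, -1.0]]
ft_force: [0.2, -1.0, -2.3]
gripper_width: 0.0162
```

```bash
python3 - <<'E'
from h import *
c=cap('wrist','w6.png');torch(c,(.548,.262),zlo=.17,zhi=.23)
for _ in range(3):
  s=r.read_state();print(s['clock'],s['eef_pos'],s['tool_rot'].round(3).tolist(),s['gripper_width'],s['ft_force'])
  cap('top')
c=cap('top');measure('top')
E
```

```text
blue n 5768 mean [0.5572 0.265  0.2143] dir -2.91 top z 0.2161 blue ext [-0.0375  0.0379] across [-0.0079  0.008 ] all ext [-0.0393  0.0703]
 mid by tail [0.5798 0.2639]
 mid by tip [0.5505 0.2654]
9.925 [0.55000412 0.26403905 0.19081028] [[0.999, -0.051, 0.004], [-0.051, -0.999, 0.002], [0.004, -0.002, -1.0]] 0.015954143547462694 [-0.08859505 -1.63904084 -2.33939963]
9.975 [0.54892691 0.26358118 0.18891145] [[0.999, -0.051, 0.001], [-0.051, -0.999, 0.0], [0.001, -0.001, -1.0]] 0.015842781195318352 [ 0.22782331  0.5634682  -1.24903672]
10.025 [0.54830029 0.26329862 0.18771316] [[0.999, -0.051, -0.001], [-0.051, -0.999, -0.0], [-0.001, 0.0, -1.0]] 0.015706223896357924 [-1.20231596 -0.02437391 -3.27085964]
top disc [ 0.5075 -0.1134  0.0528] n 132 bartop 0.11 barmid [ 0.5071 -0.1133] bardir%180 19.1 forks [ 0.5083 -0.1134  0.1283]
 nose 21 [ 0.5463 -0.0995  0.1086] ang from disc 19.7 from forks 20.1 ang from bar 19.4
 mark 774 [ 0.5033 -0.1078] ang 126.8
```

View pics/w6.png

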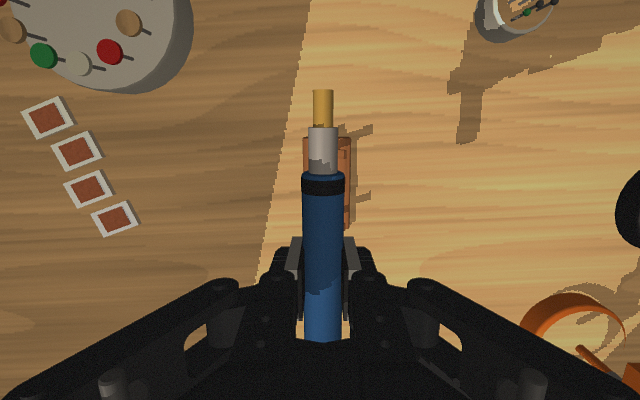

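Emit:
arm_command(
  commands=[
    [[-0.02,-0.2,0],[0,0,0.1],-1],
    [[-0.04,-0.4,0],[0,0,0.2],-1],
    [[-0.06,-0.6,0],[0,0,0.3],-1],
    [[-0.084,-0.75,0],[0,0,0.37],-1],
    [[-0.084,-0.75,0],[0,0,0.37],-1],
  ],
)

```text
clock: 10.8
eef_pos: [0.527, 0.0738, 0.1873]
tool_rot: [[0.99, 0.14, -0.002], [0.14, -0.99, -0.0], [-0.002, 0.0, -1.0]]
ft_force: [0.2, 0.6, -0.8]
gripper_width: 0.0159
```

Emit:
arm_command(
  commands=[
    [[-0.02,-0.2,0],[0,0,0.1],-1],
    [[-0.04,-0.4,0],[0,0,0.2],-1],
    [[-0.06,-0.6,0],[0,0,0.3],-1],
    [[-0.084,-0.75,0],[0,0,0.37],-1],
    [[-0.084,-0.75,0],[0,0,0.37],-1],
  ],
)

```text
clock: 11.42
eef_pos: [0.5067, -0.113, 0.1876]
tool_rot: [[0.945, 0.328, -0.001], [0.328, -0.945, 0.0], [-0.001, -0.0, -1.0]]
ft_force: [0.4, -0.1, -1.8]
gripper_width: 0.0158
```

Emit:
arm_command(
  commands=[
    [[0,0,-0.1],[0,0,0],-1],
    [[0,0,-0.15],[0,0,0],-1],
    [[0,0,-0.15],[0,0,0],-1],
    [[0,0,-0.15],[0,0,0],-1],
    [[0,0,-0.15],[0,0,0],-1],
  ],
)

```text
clock: 12.05
eef_pos: [0.5074, -0.1114, 0.1514]
tool_rot: [[0.944, 0.33, 0.001], [0.33, -0.944, -0.0], [0.001, 0.001, -1.0]]
ft_force: [-0.8, 0.3, -1.5]
gripper_width: 0.0158
```

```bash
python3 - <<'E'
from h import *
c=cap('wrist','w7.png')
s=r.read_state();print(s['clock'],s['eef_pos'],s['tool_rot'].round(4).tolist(),s['gripper_width'],s['ft_force'])
torch(c,(.506,-.113),zlo=.14,zhi=.2)
P=pts(c);h=cv2.cvtColor(c['image'],cv2.COLOR_BGR2HSV).astype(int)
ok=(c['range_z']>0)&(np.hypot(P[...,0]-.506,P[...,1]+.113)<.09)&(P[...,2]<.14)&(P[...,2]>.09)
red=ok&((h[...,0]<6)|(h[...,0]>174))&(h[...,1]>170);q=P[red];print('nose',len(q),q.mean(0) if len(q) else '')
E
```

```text
12.1 [ 0.50733744 -0.11148376  0.15136173] [[0.944, 0.3298, 0.0009], [0.3298, -0.944, -0.0002], [0.0008, 0.0005, -1.0]] 0.015976357166069616 [-0.41932661  0.08750426 -1.49763121]
blue n 5779 mean [ 0.5129 -0.1087  0.1721] dir 19.29 top z 0.1739 blue ext [-0.0374  0.038 ] across [-0.008  0.008] all ext [-0.0392  0.0703]
 mid by tail [ 0.5345 -0.1012]
 mid by tip [ 0.5066 -0.111 ]
nose 0
```

View pics/w7.png

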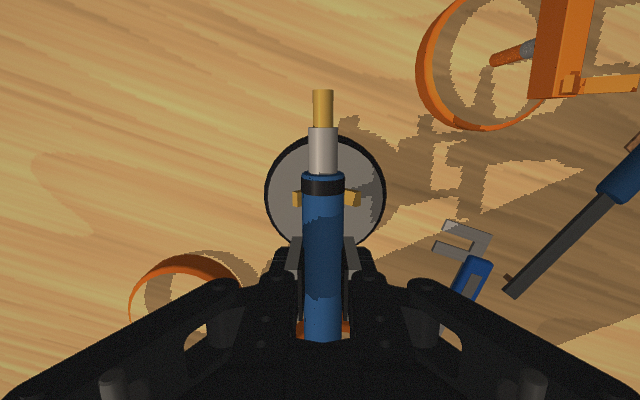

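Emit:
arm_command(
  commands=[
    [[-0.001,-0.008,-0.04],[0,0,0],-1],
    [[-0.001,-0.008,-0.08],[0,0,0],-1],
    [[-0.001,-0.008,-0.11],[0,0,0],-1],
    [[-0.001,-0.008,-0.12],[0,0,0],-1],
    [[-0.001,-0.008,-0.12],[0,0,0],-1],
  ],
)

```text
clock: 12.72
eef_pos: [0.5066, -0.1135, 0.1206]
tool_rot: [[0.944, 0.33, -0.0], [0.33, -0.944, 0.0], [-0.0, -0.0, -1.0]]
ft_force: [-0.7, 0.0, -1.8]
gripper_width: 0.0159
```

```bash
python3 - <<'E'
from h import *
c=cap('wrist')
s=r.read_state();print(s['clock'],s['eef_pos'],s['tool_rot'].round(4).tolist(),s['gripper_width'],s['ft_force'])
torch(c,(.506,-.113),zlo=.11,zhi=.17)
P=pts(c);h=cv2.cvtColor(c['image'],cv2.COLOR_BGR2HSV).astype(int)
ok=(c['range_z']>0)&(np.hypot(P[...,0]-.506,P[...,1]+.113)<.06)&(P[...,2]<.15)&(P[...,2]>.1)
b=ok&(h[...,0]>12)&(h[...,0]<32)&(h[...,1]>80);q=P[b]
R=s['tool_rot'];l=(q-s['eef_pos'])@R;print('fork tool y: ',np.percentile(l[:,1],[1,99]),'x',np.percentile(l[:,0],[1,99]),'z',np.percentile(q[:,2],[50,99]))
E
```

```text
12.775 [ 0.50673755 -0.11351761  0.12079092] [[0.9441, 0.3297, -0.0], [0.3297, -0.9441, 0.0], [-0.0, -0.0, -1.0]] 0.01575686400005472 [ 0.72344503 -0.34999964 -1.78105265]
blue n 5789 mean [ 0.5122 -0.1108  0.1413] dir 19.24 top z 0.1431 blue ext [-0.0375  0.0379] across [-0.008  0.008] all ext [-0.0396  0.0702]
 mid by tail [ 0.5333 -0.1034]
 mid by tip [ 0.5058 -0.1131]
fork tool y:  [-0.02009289  0.02072525] x [-0.03220571  0.02971528] z [0.13097381 0.14692656]
```

Emit:
arm_command(
  commands=[
    [[0,0,-0.004],[0,0,0],-1],
    [[0,0,-0.008],[0,0,0],-1],
    [[0,0,-0.008],[0,0,0],-1],
  ],
)

```text
clock: 13.15
eef_pos: [0.5067, -0.1135, 0.1188]
tool_rot: [[0.944, 0.33, 0.0], [0.33, -0.944, -0.0], [0.0, 0.0, -1.0]]
ft_force: [-0.8, -0.3, -1.4]
gripper_width: 0.016
```

Emit:
arm_command(
  commands=[
    [[0,0,-0.003],[0,0,0],-1],
    [[0,0,-0.003],[0,0,0],-1],
  ],
)

```text
clock: 13.4
eef_pos: [0.5067, -0.1135, 0.118]
tool_rot: [[0.944, 0.33, -0.0], [0.33, -0.944, 0.0], [-0.0, -0.0, -1.0]]
ft_force: [-0.4, 0.4, -1.7]
gripper_width: 0.0158
```

Emit:
arm_command(
  commands=[
    [[0,0,-0.003],[0,0,0],-1],
    [[0,0,-0.003],[0,0,0],-1],
  ],
)

```text
clock: 13.65
eef_pos: [0.5067, -0.1135, 0.1173]
tool_rot: [[0.944, 0.33, 0.0], [0.33, -0.944, -0.0], [0.0, 0.0, -1.0]]
ft_force: [0.9, -0.5, -2.4]
gripper_width: 0.016
```

Contact is expected at a TCP height of about 0.113–0.116.

Emit:
arm_command(
  commands=[
    [[0,0,-0.003],[0,0,0],-1],
    [[0,0,-0.003],[0,0,0],-1],
  ],
)

```text
clock: 13.9
eef_pos: [0.507, -0.1136, 0.1168]
tool_rot: [[0.944, 0.33, 0.001], [0.33, -0.944, -0.0], [0.0, 0.0, -1.0]]
ft_force: [-0.6, -0.3, 3.5]
gripper_width: 0.016
```

Emit:
arm_command(
  commands=[
    [[0,0,-0.003],[0,0,0],-1],
    [[0,0,-0.003],[0,0,0],-1],
  ],
)

```text
clock: 14.15
eef_pos: [0.5073, -0.1137, 0.1164]
tool_rot: [[0.944, 0.33, 0.001], [0.33, -0.944, -0.0], [0.001, 0.001, -1.0]]
ft_force: [-0.9, -1.0, 10.6]
gripper_width: 0.0157
```

Emit:
arm_command(
  commands=[
    [[0,0,-0.002],[0,0,0],-1],
    [[0,0,-0.002],[0,0,0],-1],
  ],
)

```text
clock: 14.4
eef_pos: [0.5075, -0.1138, 0.1161]
tool_rot: [[0.944, 0.33, 0.002], [0.33, -0.944, -0.001], [0.002, 0.001, -1.0]]
ft_force: [-1.0, 0.2, 15.8]
gripper_width: 0.0153
```

Contact is made. I'll ease the load off, then open slowly.

Emit:
arm_command(
  commands=[
    [[0,0,0.004],[0,0,0],-1],
    [[0,0,0.004],[0,0,0],-1],
    [[0,0,0.004],[0,0,0],-0.4],
    [[0,0,0.004],[0,0,0],-0.4],
    [[0,0,0.004],[0,0,0],-0.2],
  ],
)

```text
clock: 15.02
eef_pos: [0.5066, -0.1135, 0.1162]
tool_rot: [[0.944, 0.33, -0.0], [0.33, -0.944, 0.0], [-0.0, -0.0, -1.0]]
ft_force: [-0.0, 0.1, 0.4]
gripper_width: 0.034
```

```bash
python3 - <<'E'
from h import *
c=cap('wrist')
s=r.read_state();print(s['clock'],s['eef_pos'],s['gripper_width'],s['ft_force'])
torch(c,(.506,-.113),zlo=.11,zhi=.17)
E
```

```text
15.075 [ 0.50659797 -0.11348494  0.11616622] 0.033686320679597835 [-0.08789271 -0.52758219 -0.28967336]
blue n 5904 mean [ 0.5126 -0.1111  0.1377] dir 19.48 top z 0.1395 blue ext [-0.0371  0.0378] across [-0.0081  0.0082] all ext [-0.039  0.07 ]
 mid by tail [ 0.5342 -0.1035]
 mid by tip [ 0.506  -0.1135]
```

Emit:
arm_command(
  commands=[
    [[0,0,0.05],[0,0,0],-0.2],
    [[0,0,0.15],[0,0,0],0],
    [[0,0,0.35],[0,0,0],0.5],
    [[0,0,0.6],[0,0,0],1],
    [[0,0,0.7],[0,0,0],1],
  ],
)

```text
clock: 15.7
eef_pos: [0.5078, -0.1138, 0.2958]
tool_rot: [[0.944, 0.33, 0.005], [0.33, -0.944, -0.001], [0.004, 0.003, -1.0]]
ft_force: [0.6, -0.1, -0.1]
gripper_width: 0.0856
```

Emit:
arm_command(
  commands=[
    [[0,0.2,0.05],[0,0,0],1],
    [[0,0.45,0.05],[0,0,0],1],
    [[0,0.7,0.05],[0,0,0],1],
    [[0,0.7,0.05],[0,0,0],1],
    [[0,0.7,0.05],[0,0,0],1],
  ],
)

```text
clock: 16.32
eef_pos: [0.5066, 0.0615, 0.3044]
tool_rot: [[0.944, 0.331, 0.001], [0.331, -0.944, -0.0], [0.0, 0.0, -1.0]]
ft_force: [0.3, -0.7, -0.4]
gripper_width: 0.0855
```

```bash
python3 - <<'E'
from h import *
s=r.read_state();print(s['clock'],s['eef_pos'],s['gripper_width'],s['ft_force'])
c=cap('top');torch(c,(.506,-.113),zlo=.11,zhi=.17)
im=c['image'];a=cv2.resize(im[165:245,300:395],None,fx=4,fy=4,interpolation=cv2.INTER_CUBIC)
d=cap('scene')['image'];b=cv2.resize(d[170:250,260:370],None,fx=4,fy=4,interpolation=cv2.INTER_CUBIC)
cv2.imwrite('pics/f.png',np.hstack([a,b]))
E
```

```text
16.325 [0.50659226 0.06152318 0.30436855] 0.08546053877121787 [ 0.28261877 -0.69582957 -0.37558874]
blue n 247 mean [ 0.5025 -0.114   0.1389] dir 19.43 top z 0.1418 blue ext [-0.0539  0.0491] across [-0.0078  0.0069] all ext [-0.0551  0.0809]
 mid by tail [ 0.509  -0.1117]
 mid by tip [ 0.5062 -0.1127]
```

View pics/f.png

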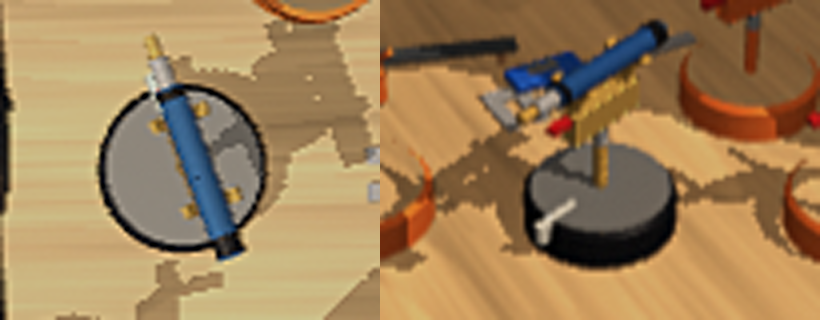

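The torch lies in both forks with its nozzle over the red nose, at 19.4°. Its middle is within about 3 mm of the seat, and the arm is clear. Handing in.

```bash
python3 -c "
from cell import r
print(r.sign_off(), r.read_state()['clock'])"
```

```text
the job is handed in; nothing more can be done
the job is handed in; nothing more can be done
```

The cradle is on the mark, the torch is in its forks, and the job was handed in at about 16.4 s. The sign-off reports no verdict.

- **Cradle:** I turned the black stand's cradle clockwise in one grip, about 114° in all, to roughly 13° past the mark, and let go. It sprang back to about 19.5°, with the mark at about 18.2°. That leaves the nose 1–1.5 mm off, against the 4.5 mm allowed.
- **Torch:** I lowered it into both forks, with about 16 N at the wrist at most. It lies at 19.4° with the nozzle over the nose, its middle within about 3 mm of the seat.
- **Final state:** The arm stood well clear with the gripper open. I steered clear of the caliper, file and bur pot, but did not measure them at the end.

Three checks were weak or disagreed:
- Estimates of the mark's angle from unobstructed views ran from 17.6° to 18.7°. Two readings (36° and 127°) came from a spoiled colour mask, and I ignored them.
- After the torch was in place I could no longer see the nose well enough to measure it. I judged it from the torch's direction, which follows the forks.
- The top camera placed the torch's middle 3 mm differently depending on whether I used its tail or its tip. Both are within the 12 mm limit.

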